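Load the sample slide with the full jar, stroke it and park it on its tight spot

TASK

The sample slide has a tight spot somewhere along its rail. Lift the three closed jars in the tray to find the one with a rock core in it and stand that one inside the low fence on the slide's carriage, leaving the two empty jars standing in the tray. Then run the loaded carriage by hand smoothly, without flinging it, to its right-hand stop (right as seen from the robot) and next all the way to its left-hand stop, feeling where it drags, and finally leave it parked in the middle of the tight spot with your hand off it; do not tip any jar or disturb anything else on the bench.

Things in the scene. Friction and masses are not known exactly. Their poses are not given: they have to be found in the camera images.
- left_end (a point): left-hand end of the slide's beam (fixed; an aluminium beam 60 mm wide and 360 mm long on the table with a steel guide rail on top): centre of the beam's top face at its end, 30 mm above the table. 9 to 29 mm in from each end stands a dark stop block, top 52 mm above the table
- right_end (a point): right-hand end of the same beam, likewise; the line from left_end to right_end is the line of travel
- carriage (a joint): position of the carriage along the beam, m: 0 against the left-hand stop, growing to the right, 0.200 against the right-hand stop (full travel 200 mm). Steady drag about 1.2 N; stays where left. One tight spot, about 30 mm long, drags with about 10 N (8 to 12 N); its middle lies anywhere from 0.040 to 0.160; it cannot be seen, only felt
- grip (a point): top centre of the carriage's upright black grip, 126 mm above the table: a plate standing on the deck, 16 mm thick along the travel, 36 mm wide across it, 61 mm high above the deck's top. It stands 85 mm to the left (along the travel) of the middle of the fenced place. Axes: x across the travel (away from the robot), y along the travel to the left, z up
- pocket (a point): middle of the fenced place on the carriage's deck, at the deck's top face, 65 mm above the table, where the jar stands. The fence is a square of 4 mm thick strips, 64 x 64 mm inside, 6 mm high, its sides along and across the travel. Axes as for grip
- deck: the carriage's aluminium deck plate, 84 mm across x 150 mm along the travel, 8 mm thick, which carries the fence. Origin: centre of its underside, 57 mm above the table, midway along the carriage; axes as for grip
- wiper: the wiper inside the carriage's bearing, which rubs on the guide rail; hidden and not reachable. Origin on the carriage's centre line midway along it, 34 mm above the table. It rubs hard only while the carriage stands on the tight spot
- tray: shallow grey plastic tray, fixed, 140 mm in x (towards and away from the robot) x 320 mm in y, walls 3 mm thick and 22 mm high, floor 3 mm thick; it may be on the robot's left or right. Origin: centre of its underside. The jars stand in a row along y, about 100 mm apart
- jar_a: one of three look-alike closed jars standing in the tray: square opaque white body 54 x 54 mm, 56 mm high; round blue screw lid 48 mm across; 70 mm high over all. Origin: centre of its underside; z up; x and y square to its side faces (a quarter turn looks the same). Weight: empty 0.09 kg, with the rock core 0.31 to 0.38 kg; any of the three may hold it
- jar_b: one of three look-alike closed jars standing in the tray: square opaque white body 54 x 54 mm, 56 mm high; round blue screw lid 48 mm across; 70 mm high over all. Origin: centre of its underside; z up; x and y square to its side faces (a quarter turn looks the same). Weight: empty 0.09 kg, with the rock core 0.31 to 0.38 kg; any of the three may hold it
- jar_c: one of three look-alike closed jars standing in the tray: square opaque white body 54 x 54 mm, 56 mm high; round blue screw lid 48 mm across; 70 mm high over all. Origin: centre of its underside; z up; x and y square to its side faces (a quarter turn looks the same). Weight: empty 0.09 kg, with the rock core 0.31 to 0.38 kg; any of the three may hold it
- vial_1: small glass vial with a white cap, 27 mm across, 58 mm high, standing in the tray near its robot-side wall between two jars; leave alone. Origin: centre of its underside
- vial_2: another such vial between the other two jars; leave alone
- rack: grey tray full of vials, fixed, 140 x 320 mm, 61 mm high; on the other side of the robot from tray. Origin: centre of its underside
- dish: closed flat glass dish, 63 mm across, 15 mm high, on the table between the trays; leave alone. Origin: centre of its underside
- flask: small conical glass flask, 72 mm across, 104 mm high, behind the slide; leave alone. Origin: centre of its underside
- beaker: glass beaker, 68 mm across, 90 mm high, on the table off the slide's left end; leave alone. Origin: centre of its underside
- wash_bottle: white wash bottle with a bent spout, 72 mm across, 195 mm high, off the slide's right end; leave alone. Origin: centre of its underside
- forceps: steel forceps lying on the table behind the slide, 125 x 12 mm, 6 mm high; leave alone. Origin: centre of the underside, x along its length
Not all that is in view belongs to the job. What is shaped like the jar_c but pink or red is not meant.

How it is judged:
By the outcome, as a careful person would: the job done as asked, in the order asked, and still so for the second after the job is handed in, with the robot touching nothing.
It also fails if it takes over 72 s, if anything falls off the work surface, if the arm or the gripper's body presses on something with over 40 N, if the wrist force passes 120 N, or if a joint passes its speed limit or range.

ROBOT

A 6-joint arm with a two-finger parallel gripper is mounted at the origin on the work surface. World frame = base frame: x ahead of the robot, y to its left, z up, the work surface at z = 0. Lengths are in m, angles in rad, forces in N, time in s.
With the tool pointing down it reaches from about 0.35 to 0.975 m from the base axis. Payload 4.9 kg.
Tool frame: the origin (TCP) lies at the very end of the fingers, on their centre line; the grasp point (between the pads) lies 19 mm behind it; z points along the fingers, y is the line along which they close (so a half turn about z gives the same grasp; the last joint's range is limited). The gripper opens to 85 mm and grips with 20 to 120 N. Pads are 22 mm wide; open, the fingers measure 114 mm over their backs; the gripper's body (76 mm by 85 mm) begins 54 mm behind the grasp point. The pads swing forward as they close: fully open they stand 13 mm farther back than shut.
Start: joints at [1.104, 0.053, 1.613, -0, 1.476, -0.119], TCP at [0.213, 0.588, 0.231] pointing down, gripper open.
Joint ranges: [-3.01, 3.01], [-1.01, 2.22], [0.06, 2.58], [-1.02, 4.17], [0.09, 2.62], [-3.14, 3.14]. Speed limits (rad/s): [2.57, 2.57, 3.14, 3.14, 3.14, 3.14].

INTERFACE

Orientations are given as a rotation vector (axis times angle).
In Python, from station import * gives the robot as it stands.
- The arm moves only by the shell command python3 -m crank 'ROWS' [OPENING] [FORCE]. ROWS is JSON, a list of rows, each an object with "offset": the shift along the tool's x, y, z in m, a list of three; "twist": the turn, a rotation vector about the tool's x, y, z in degrees, a list of three. In form: [{"offset": [x, y, z], "twist": [rx, ry, rz]}, ...]. A call has 1 to 20 rows; each row is the pose to reach, as a shift and turn from the pose commanded when the call began, along the tool's axes at that moment; what a row does not reach only later rows make up. A row lasts 1/8 s, in which the tool goes at most 62.5 mm and 10.7 degrees, less where a joint would pass 70% of its speed; a pose out of reach is approached as far as the arm can. A call with a gripper value outside its range is refused whole. OPENING is the opening, from 0 (shut) to 1 (fully open), set as the call begins (- or left out, the last holds). The fingers move at their own pace and stop on an object; FORCE is the grip in N (left out, the last holds). Time passes only in rows, so rows that repeat a pose let the fingers close. It gives the time, the measured TCP pose, the force, the opening and the grip force at its end, in the units of the state.
- get_obs(): the state, without advancing time (a new reading comes with each control period).
- get_image(name): name is "side" or "top"; returns the picture (420x560x3 uint8, red, green, blue); there is no depth.
- get_calibration(name): a dict with "intrinsics" (3x3 intrinsics, pixels), "world_from_camera" (4x4, takes a point from camera to world coordinates). Camera axes: x right, y up, looking along -z (the intrinsics and any distortion apply to the point x, -y, -z); pixel columns grow to the right and rows downward; lengths in m; the calibration is good to about 2 mm. A picture is of the moment at which its call begins. get_calibration takes no time and is no camera call.
- finish_job(): hands the job in; it is judged then, once.
Trained networks look in the newest picture that a camera, given by its name, has taken for a name from the list of things; names that differ only in an ending like _2 or _b are one class to them, and where a whole thing is asked for, a point or a joint stands for the part that bears it (a point fixed in the world has none). Each returns a list of dicts, best first, with "confidence" (0 to 1); they miss things now and then, are a little off and sometimes report something else, mostly with a low value. They report only what shows in the picture. A call takes as long as a camera call. They do not tell look-alikes from the thing itself.
- cut_out(query, camera): "region" (420x560 bool, what is visible of it) and "rect" ([centre column, centre row, width, height] in pixels, round what is visible of it).
The state is a dict: "t": time; "q": joint angles; "dq": joint speeds; "effort": joint torques, N m; "tool_pos": TCP position; "tool_rot": TCP orientation; "contact_force": force on the tool from outside, world axes, zero at the start; "wrist_torque": the same for the moment, N m; "opening": finger opening in m; "grip_force": force on a finger pad.
Only numpy, scipy, OpenCV 4.12 (cv2) and the standard library are available. Lean on these libraries where they do the work, as an engineer would, in place of code of your own. Each camera call takes 0.05 s, during which the arm holds its last target. There are 200 camera calls.

## Working session

There is one attempt and no reset: what is moved stays moved. The work goes in short steps, Python scripts to look and compute and a shell command to move; the robot and the scene stay as the last step left them, time stands still between calls to the robot, and variables do not carry over. Pictures are saved under pics/ and viewed, at most 10 in all, crops included, and the job is handed in when it is done.

```bash
mkdir -p pics; ls; python3 - <<'E'
from station import *
import cv2
for n in ["side","top"]:
    im=get_image(n); cv2.imwrite(f"pics/{n}0.png",im[:,:,::-1])
    c=get_calibration(n); print(n,c["intrinsics"],c["world_from_camera"],c.keys())
o=get_obs(); print(o)
E
```

```text
pics
side [[381.23825324   0.         279.51761275]
 [  0.         381.23825324 212.76837151]
 [  0.           0.           1.        ]] [[ 7.36417965e-01  3.64430508e-01 -5.69981566e-01 -7.69201889e-02]
 [-6.76526596e-01  3.95960382e-01 -6.20908319e-01 -7.33850213e-01]
 [-5.87815402e-04  8.42855729e-01  5.38139270e-01  6.69317305e-01]
 [ 0.00000000e+00  0.00000000e+00  0.00000000e+00  1.00000000e+00]] dict_keys(['intrinsics', 'world_from_camera'])
top [[385.90727127   0.         283.18339783]
 [  0.         385.90727127 213.44588655]
 [  0.           0.           1.        ]] [[ 0.01584323  0.98368332 -0.17920971  0.27981651]
 [-0.9998736   0.0158261  -0.00152532 -0.07406068]
 [ 0.00133576  0.17921122  0.98380971  1.30277747]
 [ 0.          0.          0.          1.        ]] dict_keys(['intrinsics', 'world_from_camera'])
{'t': 0.1, 'q': array([ 1.10403054e+00,  5.32756700e-02,  1.61415581e+00,  7.29705081e-06,
        1.47597938e+00, -1.19016787e-01]), 'dq': array([-0.00012001, -0.00313345, -0.00486308, -0.00085   ,  0.00017413,
        0.0008622 ]), 'effort': array([ 3.19439541e-04, -3.94908321e+01, -3.71362603e+01, -1.32690957e-04,
        3.90381902e-03,  6.35742445e-07]), 'tool_pos': array([0.21274414, 0.58708522, 0.23019588]), 'tool_rot': array([-5.43403489e-01, -3.09369808e+00,  2.73064225e-03]), 'contact_force': array([-0.08122502, -0.21921799, -0.23486304]), 'wrist_torque': array([-0.02579687, -0.02441041,  0.01473576]), 'grip_force': 0.0, 'opening': 0.08564037458918808}
```

View pics/top0.png

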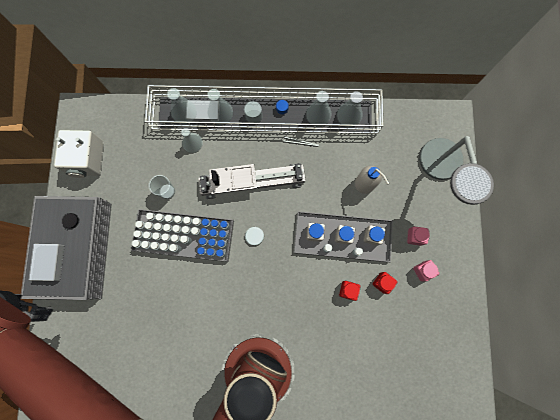

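View pics/side0.png

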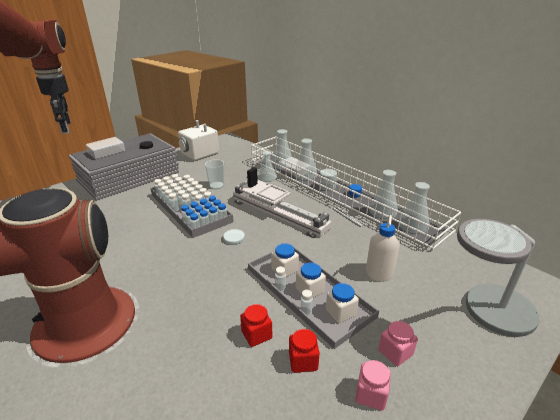

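Top picture: the tray is on the robot's right. It holds three white jars with blue lids at about (316,231), (347,233) and (377,234), and vials at (328,247) and (359,251). The slide runs from (203,190) to (303,172), with the carriage at its left end.

What could be taken for a jar: the red jars at (349,291) and (385,283), the pink ones at (427,270) and (419,236), and the blue lid in the wire basket at (282,106). By the description, the white jars with blue lids in the tray are the ones meant.

```bash
cat > h.py <<'E'
import numpy as np, cv2
from station import *
from scipy.spatial.transform import Rotation as R
C={n:get_calibration(n) for n in("side","top")}
def ray(n,u,v):
    K=C[n]["intrinsics"];T=C[n]["world_from_camera"]
    d=np.array([(u-K[0,2])/K[0,0],-(v-K[1,2])/K[1,1],-1.]);return T[:3,3],T[:3,:3]@d
def at(n,uv,z):
    o,d=ray(n,*uv);return (o+d*(z-o[2])/d[2])
def px(n,p):
    K=C[n]["intrinsics"];T=C[n]["world_from_camera"]
    c=T[:3,:3].T@(np.asarray(p)-T[:3,3]);return np.array([K[0,2]-K[0,0]*c[0]/c[2],K[1,2]+K[1,1]*c[1]/c[2]])
def blobs(n,im,lo,hi,amin=40):
    m=cv2.inRange(cv2.cvtColor(im,cv2.COLOR_RGB2HSV),lo,hi)
    k,_,s,c=cv2.connectedComponentsWithStats(m)
    return [(c[i],s[i,4]) for i in range(1,k) if s[i,4]>=amin]
E
python3 - <<'E'
from h import *
np.set_printoptions(precision=4,suppress=True)
for n in("top","side"):
    im=get_image(n)
    for c,a in blobs(n,im,(100,120,60),(125,255,255)): print(n,c,a,at(n,c,.071)[:2])
    for q in("jar_a","tray","carriage","grip","deck","pocket","vial_1","wash_bottle","flask","beaker","rack","dish"):
        for d in cut_out(q,n)[:3]:
            print(n,q,round(d["confidence"],2),np.round(d["rect"],1))
            if q in("deck","tray","carriage","grip"):
                ct=d["region"].astype(np.uint8); r=cv2.minAreaRect(cv2.findNonZero(ct)); print("   ",cv2.boxPoints(r).round(1).tolist())
im=get_image("top")
a=cv2.resize(im[150:210,190:320],None,fx=6,fy=6,interpolation=cv2.INTER_CUBIC)
b=cv2.resize(im[205:270,285:400],None,fx=780/115,fy=780/115*.5,interpolation=cv2.INTER_CUBIC)
b=cv2.resize(b,(780,220)); cv2.imwrite("pics/crop1.png",np.vstack([a,b])[:,:,::-1])
E
```

```text
top [281.641  105.0598] 117 [ 0.8808 -0.0609]
top [372.8605 172.314 ] 86 [ 0.6473 -0.3667]
top [214.0238 222.6667] 42 [0.4703 0.1507]
top [315.8198 230.2907] 172 [ 0.4508 -0.1781]
top [346.1387 233.0405] 173 [ 0.4434 -0.2756]
top [376.5143 233.5829] 175 [ 0.4432 -0.3732]
top [203.2   231.075] 40 [0.4424 0.1842]
top [201.9286 240.8095] 42 [0.411  0.1866]
top [200.175 250.225] 40 [0.3808 0.1906]
top jar_a 0.85 [374.4 235.   18.4  20.4]
top jar_a 0.82 [426.6 271.4  24.4  23.9]
top jar_a 0.7 [385.2 285.2  19.3  16.9]
top tray 0.57 [345.6 235.8  98.6  53.3]
    [[293.29998779296875, 253.0], [297.8999938964844, 210.0], [395.20001220703125, 220.39999389648438], [390.6000061035156, 263.3999938964844]]
top carriage 0.88 [233.5 178.8  45.8  27.3]
    [[209.8000030517578, 169.1999969482422], [253.5, 163.6999969482422], [256.5, 188.10000610351562], [212.8000030517578, 193.5]]
top grip 0.73 [161.7 188.   27.2  24.2]
    [[150.0, 176.0], [174.0, 176.0], [174.0, 198.0], [150.0, 198.0]]
top grip 0.57 [232.8 179.6  48.   31.3]
    [[208.1999969482422, 169.3000030517578], [254.0, 162.6999969482422], [
[... 2032 characters left out ...]
  [[238.39999389648438, 191.8000030517578], [244.0, 175.0], [290.20001220703125, 190.39999389648438], [284.6000061035156, 207.1999969482422]]
side pocket 0.66 [265.3 188.9  47.6  22.4]
side vial_1 0.79 [307.  302.8  11.7  29.3]
side vial_1 0.61 [280.  276.9  10.6  22.8]
side vial_1 0.25 [283.1 203.7  99.5  70.7]
side wash_bottle 0.93 [383.2 246.7  35.   66.2]
side wash_bottle 0.35 [311.6 298.1 128.9  97.3]
side flask 0.81 [269.4 166.1  17.9  30.1]
side flask 0.52 [262.  186.1  53.8  37.3]
side flask 0.2 [310.  279.3  25.4  33.4]
side beaker 0.56 [214.2 174.8  15.9  32.5]
side rack 0.77 [193.4 205.   78.9  68.4]
side rack 0.63 [264.1 188.2  45.3  38.5]
side dish 0.86 [234.2 235.3  22.2  19. ]
```

View pics/crop1.png

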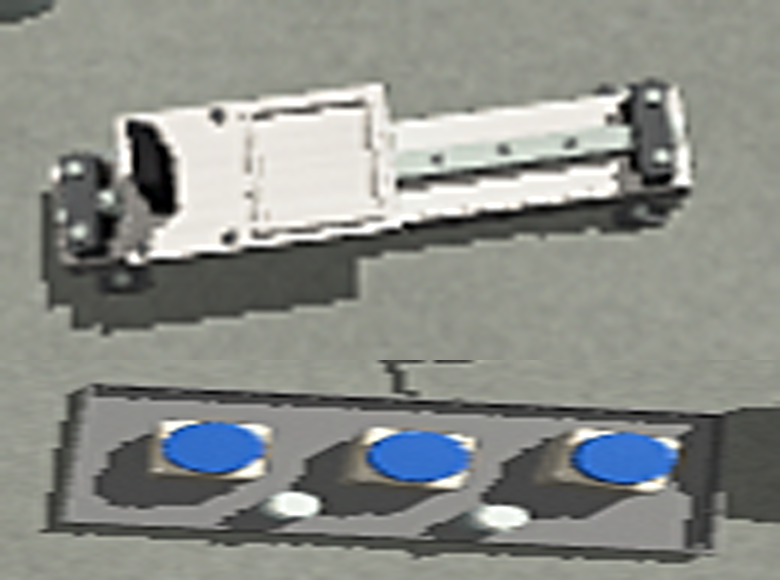

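The crop shows three upright white jars with blue lids, two vials on the robot side between them, and the slide with its black grip at crop (150,165) and the fence centred near (319,164). Next I work out poses and check them by overlay.

```bash
cat >> h.py <<'E'
def goto(pos,ydir):
    """offset/twist in present tool axes to bring TCP to pos, pointing down, tool y along +-ydir"""
    o=get_obs();R0=R.from_rotvec(o["tool_rot"]);best=None
    for s in(1,-1):
        y=s*np.array([ydir[0],ydir[1],0.]);y/=np.linalg.norm(y);z=np.array([0,0,-1.]);x=np.cross(y,z)
        tw=np.degrees((R0.inv()*R.from_matrix(np.c_[x,y,z])).as_rotvec())
        if best is None or np.linalg.norm(tw)<np.linalg.norm(best):best=tw
    off=R0.inv().apply(np.array(pos)-o["tool_pos"])
    print("offset",off.round(4),"twist",best.round(2))
E
python3 - <<'E'
from h import *
from scipy.optimize import least_squares
np.set_printoptions(precision=4,suppress=True)
T={n:get_image(n) for n in("top","side")}
cr=lambda x,y:(190+x/6-.4,150+y/6-.4)
L=at("top",cr(58,210),.03);Rr=at("top",cr(686,140),.03);P=at("top",cr(319,164),.071)
print(L,Rr,np.linalg.norm(L-Rr),P)
d=(Rr-L)/np.linalg.norm(Rr-L);print("dir",d,"yaw",np.degrees(np.arctan2(-d[0],-d[1]))) 
n=np.array([-d[1],d[0],0]); print("P off line",(P-L)@n,"along",(P-L)@d)
P0=L+d*((P-L)@d)
def box(im,nm,c,ax,ay,hx,hy,z,col,S,o):
    q=[px(nm,[*(c[:2]+ax[:2]*a*hx+ay[:2]*b*hy),z]) for a,b in((1,1),(1,-1),(-1,-1),(-1,1))]
    cv2.polylines(im,[np.int32([((p-o+.5)*S)*8 for p in q])],True,col,1,3+0,3)
out=[]
for nm,o,w,h in(("top",np.array([190,150]),130,60),("side",np.array([225,155]),130,80),):
    S=6
    im=cv2.resize(T[nm][o[1]:o[1]+h-10*(h>60),o[0]:o[0]+w],None,fx=S,fy=S,interpolation=cv2.INTER_CUBIC)[:,:,::-1].copy()
    if nm=="side": im=im[:240+0*S]  if False else im
    M=(L+Rr)/2
    box(im,nm,M,d,n,.18,.03,.03,(0,255,0),S,o)
    box(im,nm,P0,d,n,.036,.036,.071,(0,0,255),S,o)
    box(im,nm,P0-d*.085,d,n,.008,.018,.126,(255,255,0),S,o)
    out.append(im[:300 if nm=="top" else 420])
out[0]=out[0][60:]; out=[out[0][:200],out[1][:400]]
cv2.imwrite("pics/ov1.png",np.vstack(out))
out=[]
for nm,o,w,h in(("top",np.array([290,212]),110,42),("side",np.array([240,235]),140,110)):
    S=780/w if nm=="top" else 4.2
    im=cv2.resize(T[nm][o[1]:o[1]+h-30*(h>60),o[0]:o[0]+w],None,fx=S,fy=S,interpolation=cv2.INTER_CUBIC)[:,:,::-1].copy()
    for c in((.449,-.180),(.442,-.277),(.4415,-.3745)):
        c=np.array(c);box(im,nm,c,np.array([1.,0]),np.array([0,1.]),.027,.027,.059,(0,0,255),S,o)
    im=np.pad(im,((0,0),(0,780-im.shape[1]),(0,0))) if im.shape[1]<780 else im[:,:780]
    out.append(im)
cv2.imwrite("pics/ov2.png",np.vstack(out)[:600])
for q in ((328,245.5),(359,249)): print("vial",at("top",q,.061))
print("bottle",at("top",(375,172),.19),get_obs()["t"])
y=R.from_rotvec(get_obs()["tool_rot"]).as_matrix();print(y)
goto((.449,-.18,.16),(0,1)); goto((.449,-.18,.16),(1,0))
E
```

```text
[0.6067 0.2146 0.03  ] [ 0.6535 -0.1408  0.03  ] 0.3584242217512546 [0.6245 0.0632 0.071 ]
dir [ 0.1307 -0.9914  0.    ] yaw -7.511072082808605
P off line -0.0020901341745755467 along 0.15242887267009134
vial [ 0.4034 -0.2182  0.061 ]
vial [ 0.3937 -0.3179  0.061 ]
bottle [ 0.6129 -0.3449  0.19  ] 1.55
[[-0.9401  0.3409 -0.    ]
 [ 0.3409  0.9401 -0.    ]
 [ 0.     -0.     -1.    ]]
offset [-0.4835 -0.6411  0.0713] twist [ -0.    -0.   -19.93]
offset [-0.4835 -0.6411  0.0713] twist [-0.    0.   70.07]
```

View pics/ov1.png

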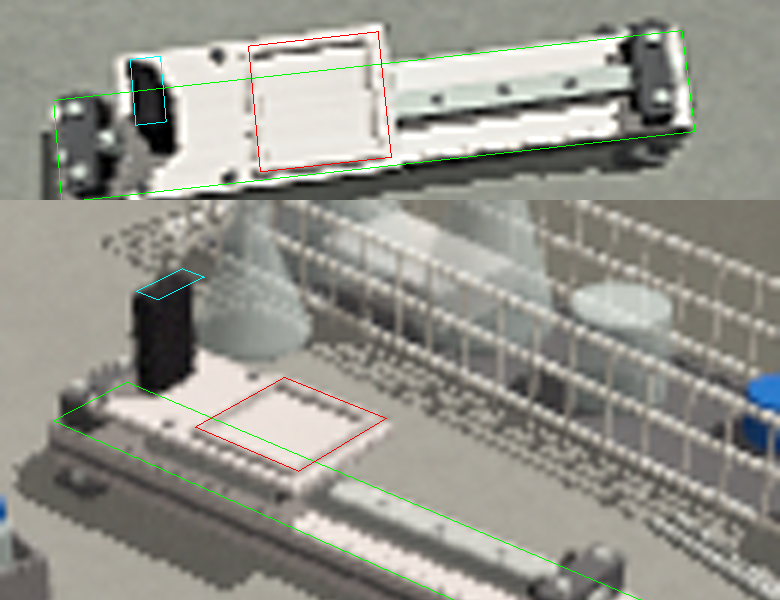

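View pics/ov2.png

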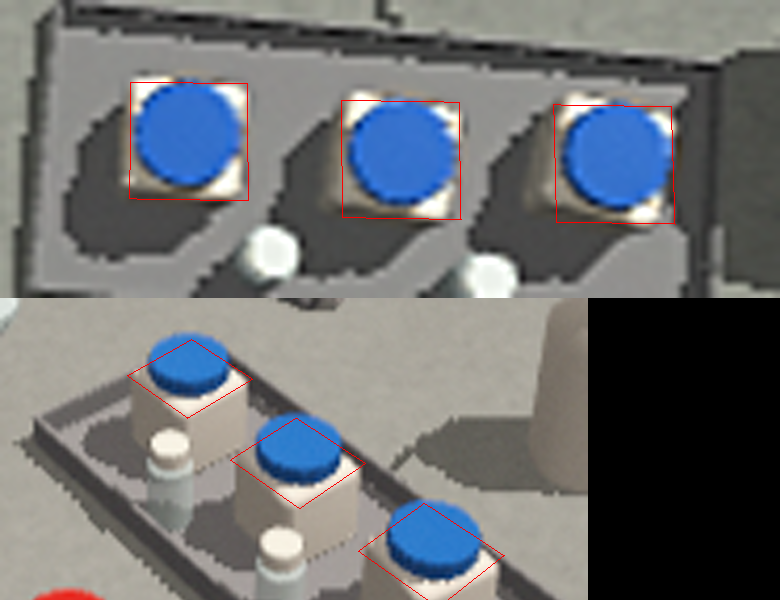

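The overlays fit: jar tops and fence are within about 2 mm in both views, and the grip's top lies where the geometry says. Now I move to above the left jar.

```bash
python3 -m crank '[{"offset":[-0.327,-0.294,0.03],"twist":[0,0,-5]},{"offset":[-0.327,-0.294,0.03],"twist":[0,0,-10]},{"offset":[-0.327,-0.294,0.03],"twist":[0,0,-10]},{"offset":[-0.327,-0.294,0.03],"twist":[0,0,-10]},{"offset":[-0.327,-0.294,0.03],"twist":[0,0,-10]},{"offset":[-0.327,-0.294,0.03],"twist":[0,0,-10]},{"offset":[-0.327,-0.294,0.03],"twist":[0,0,-10]},{"offset":[-0.34,-0.35,0.045],"twist":[0,0,-12]},{"offset":[-0.37,-0.41,0.06],"twist":[0,0,-14]},{"offset":[-0.4,-0.46,0.08],"twist":[0,0,-16]},{"offset":[-0.43,-0.51,0.09],"twist":[0,0,-18]},{"offset":[-0.45,-0.56,0.1],"twist":[0,0,-19.9]},{"offset":[-0.47,-0.61,0.12],"twist":[0,0,-19.9]},{"offset":[-0.4846,-0.6402,0.13],"twist":[0,0,-19.9]},{"offset":[-0.4846,-0.6402,0.13],"twist":[0,0,-19.9]},{"offset":[-0.4846,-0.6402,0.13],"twist":[0,0,-19.9]},{"offset":[-0.4846,-0.6402,0.13],"twist":[0,0,-19.9]}]' 1 40
python3 - <<'E'
from h import *
o=get_obs();print(o["t"],o["tool_pos"],o["contact_force"],o["dq"].round(3))
goto((.450,-.18,.016),(0,1))
im=get_image("top");s=get_image("side")
a=cv2.resize(im[195:275,285:400],(575,400));b=cv2.resize(s[220:320,240:380],(560,400))
cv2.imwrite("pics/c2.png",np.vstack([np.pad(a,((0,0),(0,0),(0,0)))[:300],cv2.resize(b,(575,300))])[:,:,::-1])
E
```

```text
t: 3.68
tool_pos: [0.4507, -0.1786, 0.1018]
tool_rot: [-0.002, 3.141, -0.0]
contact_force: [-0.4, 0.4, -0.1]
opening: 0.0853
grip_force: 0.0
3.675 [ 0.45070276 -0.17859019  0.10181009] [-0.39299373  0.40723893 -0.09790685] [ 0.005 -0.003  0.    -0.001 -0.002 -0.   ]
offset [ 0.0008 -0.0014  0.0858] twist [-0.02  0.04  0.06]
```

View pics/c2.png

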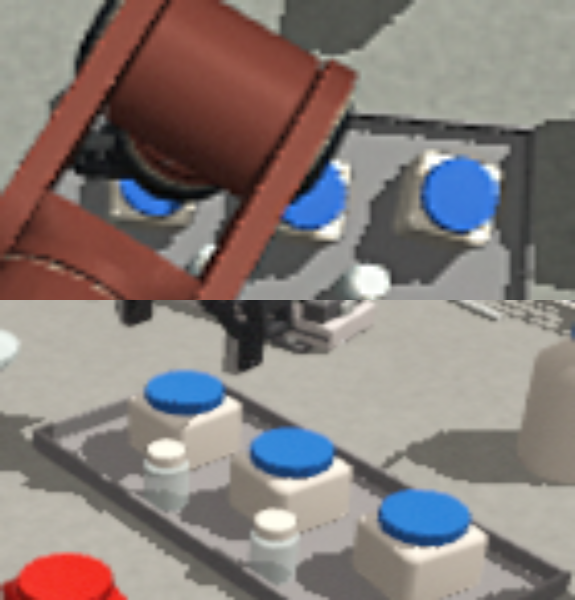

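The fingers straddle the left jar squarely, with the tips at about (135,305) and (243,340) in the lower half. Now I descend, grip, and lift it to weigh it.

```bash
python3 -m crank '[{"offset":[0,0,0.02],"twist":[0,0,0]},{"offset":[0,0,0.045],"twist":[0,0,0]},{"offset":[0,0,0.065],"twist":[0,0,0]},{"offset":[0,0,0.08],"twist":[0,0,0]},{"offset":[0,0,0.084],"twist":[0,0,0]},{"offset":[0,0,0.084],"twist":[0,0,0]}]' && python3 -m crank '[{"offset":[0,0,0],"twist":[0,0,0]},{"offset":[0,0,0],"twist":[0,0,0]},{"offset":[0,0,0],"twist":[0,0,0]},{"offset":[0,0,0],"twist":[0,0,0]},{"offset":[0,0,0],"twist":[0,0,0]}]' 0 40
```

```text
t: 4.53
tool_pos: [0.4507, -0.1795, 0.0176]
tool_rot: [0.0, 3.141, -0.0]
contact_force: [0.8, -0.2, 0.1]
opening: 0.0853
grip_force: 0.0
t: 5.15
tool_pos: [0.4512, -0.1798, 0.0184]
tool_rot: [0.001, 3.14, -0.001]
contact_force: [-0.8, 2.3, 6.2]
opening: 0.0542
grip_force: 42.6
```

```bash
python3 -m crank '[{"offset":[0,0,-0.008],"twist":[0,0,0]},{"offset":[0,0,-0.02],"twist":[0,0,0]},{"offset":[0,0,-0.03],"twist":[0,0,0]},{"offset":[0,0,-0.03],"twist":[0,0,0]},{"offset":[0,0,-0.03],"twist":[0,0,0]},{"offset":[0,0,-0.03],"twist":[0,0,0]}]'; python3 - <<'E'
from h import *
for i in range(3): get_image("side"); o=get_obs();print(o["t"],o["tool_pos"],o["contact_force"],o["wrist_torque"],o["opening"],o["effort"])
E
```

```text
t: 5.9
tool_pos: [0.45, -0.1793, 0.0468]
tool_rot: [-0.001, -3.141, -0.001]
contact_force: [-0.1, -0.5, -3.0]
opening: 0.0543
grip_force: 42.1
5.95 [ 0.45002713 -0.17928172  0.04679461] [ 0.49208625  0.52523551 -3.70725474] [ 0.04092844 -0.03562284 -0.01984145] 0.05454432937699234 [-5.14856220e-04 -2.97490382e+01 -3.38326371e+01 -3.09982817e-03
  5.72126577e-03 -3.34081017e-05]
6.0 [ 0.45007169 -0.17929616  0.04683118] [-0.39565097 -1.34083857 -2.99048895] [-0.01245397  0.02046785 -0.02223893] 0.054341485205465244 [ 5.31429523e-04 -2.96975541e+01 -3.37843537e+01 -3.06269285e-03
  7.46041420e-03 -4.89533960e-06]
6.05 [ 0.4501534  -0.17930125  0.04691945] [ 0.79541803  0.04069282 -4.40557018] [ 0.00771137 -0.04838882  0.05554593] 0.05448385332463874 [ 1.10644778e-03 -2.96633399e+01 -3.37552285e+01 -2.92976940e-03
  8.36318795e-03 -3.62204253e-05]
```

About 3.6 N, so it is likely the loaded jar. I put it back in place and lift the others to be sure.

```bash
python3 -m crank '[{"offset":[0,0,0.012],"twist":[0,0,0]},{"offset":[0,0,0.022],"twist":[0,0,0]},{"offset":[0,0,0.028],"twist":[0,0,0]},{"offset":[0,0,0.03],"twist":[0,0,0]},{"offset":[0,0,0.03],"twist":[0,0,0]},{"offset":[0,0,0.03],"twist":[0,0,0]}]' && python3 -m crank '[{"offset":[0,0,0],"twist":[0,0,0]},{"offset":[0,0,0],"twist":[0,0,0]},{"offset":[0,0,0],"twist":[0,0,0]},{"offset":[0,0,0],"twist":[0,0,0]},{"offset":[0,0,-0.03],"twist":[0,0,0]},{"offset":[0,0,-0.07],"twist":[0,0,0]},{"offset":[0,-0.01,-0.085],"twist":[0,0,0]},{"offset":[0.003,-0.06,-0.085],"twist":[0,0,0]},{"offset":[0.005,-0.097,-0.085],"twist":[0,0,0]},{"offset":[0.005,-0.097,-0.085],"twist":[0,0,0]},{"offset":[0.005,-0.097,-0.08],"twist":[0,0,0]},{"offset":[0.005,-0.097,-0.055],"twist":[0,0,0]},{"offset":[0.005,-0.097,-0.03],"twist":[0,0,0]},{"offset":[0.005,-0.097,-0.01],"twist":[0,0,0]},{"offset":[0.005,-0.097,0],"twist":[0,0,0]},{"offset":[0.005,-0.097,0],"twist":[0,0,0]}]' 1 40 && python3 -m crank '[{"offset":[0,0,0],"twist":[0,0,0]},{"offset":[0,0,0],"twist":[0,0,0]},{"offset":[0,0,0],"twist":[0,0,0]},{"offset":[0,0,0],"twist":[0,0,0]},{"offset":[0,0,0],"twist":[0,0,0]},{"offset":[0,0,-0.012],"twist":[0,0,0]},{"offset":[0,0,-0.024],"twist":[0,0,0]},{"offset":[0,0,-0.03],"twist":[0,0,0]},{"offset":[0,0,-0.03],"twist":[0,0,0]},{"offset":[0,0,-0.03],"twist":[0,0,0]},{"offset":[0,0,-0.03],"twist":[0,0,0]}]' 0 40; python3 - <<'E'
from h import *
F=[]
for i in range(4): get_image("side"); o=get_obs();F.append(o["contact_force"])
print(o["t"],np.mean(F,0),o["opening"])
E
```

```text
t: 6.8
tool_pos: [0.4498, -0.1791, 0.0185]
tool_rot: [-0.0, -3.138, -0.003]
contact_force: [-8.8, 4.9, 12.2]
opening: 0.0546
grip_force: 43.3
t: 8.8
tool_pos: [0.4448, -0.2754, 0.0163]
tool_rot: [0.001, -3.14, -0.002]
contact_force: [0.2, -0.2, 0.7]
opening: 0.0852
grip_force: 0.0
t: 10.18
tool_pos: [0.445, -0.2762, 0.0468]
tool_rot: [-0.001, -3.141, -0.001]
contact_force: [-0.5, 0.0, -0.7]
opening: 0.0563
grip_force: 40.1
10.375 [ 0.24520179 -0.06923108 -0.73584699] 0.05623950351042279
```

Empty, about 0.8 N. For the third jar the tray's end wall is close, so I use a smaller opening and grasp a little higher.

```bash
python3 -m crank '[{"offset":[0,0,0.012],"twist":[0,0,0]},{"offset":[0,0,0.022],"twist":[0,0,0]},{"offset":[0,0,0.028],"twist":[0,0,0]},{"offset":[0,0,0.029],"twist":[0,0,0]},{"offset":[0,0,0.029],"twist":[0,0,0]},{"offset":[0,0,0.029],"twist":[0,0,0]}]' && python3 -m crank '[{"offset":[0,0,0],"twist":[0,0,0]},{"offset":[0,0,0],"twist":[0,0,0]},{"offset":[0,0,0],"twist":[0,0,0]},{"offset":[0,0,0],"twist":[0,0,0]},{"offset":[0,0,-0.03],"twist":[0,0,0]},{"offset":[0,0,-0.07],"twist":[0,0,0]},{"offset":[0,-0.01,-0.085],"twist":[0,0,0]},{"offset":[0.001,-0.06,-0.085],"twist":[0,0,0]},{"offset":[0.001,-0.0975,-0.085],"twist":[0,0,0]},{"offset":[0.001,-0.0975,-0.085],"twist":[0,0,0]},{"offset":[0.001,-0.0975,-0.08],"twist":[0,0,0]},{"offset":[0.001,-0.0975,-0.055],"twist":[0,0,0]},{"offset":[0.001,-0.0975,-0.03],"twist":[0,0,0]},{"offset":[0.001,-0.0975,-0.013],"twist":[0,0,0]},{"offset":[0.001,-0.0975,-0.01],"twist":[0,0,0]},{"offset":[0.001,-0.0975,-0.01],"twist":[0,0,0]}]' 0.85 40 && python3 -m crank '[{"offset":[0,0,0],"twist":[0,0,0]},{"offset":[0,0,0],"twist":[0,0,0]},{"offset":[0,0,0],"twist":[0,0,0]},{"offset":[0,0,0],"twist":[0,0,0]},{"offset":[0,0,0],"twist":[0,0,0]},{"offset":[0,0,-0.012],"twist":[0,0,0]},{"offset":[0,0,-0.024],"twist":[0,0,0]},{"offset":[0,0,-0.03],"twist":[0,0,0]},{"offset":[0,0,-0.03],"twist":[0,0,0]},{"offset":[0,0,-0.03],"twist":[0,0,0]},{"offset":[0,0,-0.03],"twist":[0,0,0]}]' 0 40; python3 - <<'E'
from h import *
F=[]
for i in range(4): get_image("side"); o=get_obs();F.append(o["contact_force"])
print(o["t"],np.mean(F,0),o["opening"],o["tool_pos"])
E
```

```text
t: 11.12
tool_pos: [0.4451, -0.2762, 0.0188]
tool_rot: [-0.0, -3.14, -0.002]
contact_force: [-4.1, 3.4, 7.1]
opening: 0.0564
grip_force: 40.7
t: 13.12
tool_pos: [0.4446, -0.3739, 0.0286]
tool_rot: [0.0, 3.141, -0.0]
contact_force: [0.3, 0.3, 0.4]
opening: 0.0727
grip_force: 0.0
t: 14.5
tool_pos: [0.444, -0.3737, 0.0577]
tool_rot: [-0.001, -3.141, -0.001]
contact_force: [0.5, 0.2, -1.0]
opening: 0.0589
grip_force: 38.7
14.7 [-0.0372745   0.02401277 -1.09003357] 0.05850678954224139 [ 0.44420115 -0.37387562  0.05804757]
```

Empty too, so the loaded jar is the left one. I set this one down, return to it and grip it.

```bash
python3 -m crank '[{"offset":[0,0,0.012],"twist":[0,0,0]},{"offset":[0,0,0.022],"twist":[0,0,0]},{"offset":[0,0,0.028],"twist":[0,0,0]},{"offset":[0,0,0.029],"twist":[0,0,0]},{"offset":[0,0,0.029],"twist":[0,0,0]},{"offset":[0,0,0.029],"twist":[0,0,0]}]' && python3 -m crank '[{"offset":[0,0,0],"twist":[0,0,0]},{"offset":[0,0,0],"twist":[0,0,0]},{"offset":[0,0,0],"twist":[0,0,0]},{"offset":[0,0,0],"twist":[0,0,0]},{"offset":[0,0,-0.03],"twist":[0,0,0]},{"offset":[0,0,-0.07],"twist":[0,0,0]},{"offset":[0,0.01,-0.08],"twist":[0,0,0]},{"offset":[-0.002,0.06,-0.08],"twist":[0,0,0]},{"offset":[-0.004,0.12,-0.08],"twist":[0,0,0]},{"offset":[-0.006,0.17,-0.08],"twist":[0,0,0]},{"offset":[-0.006,0.1945,-0.08],"twist":[0,0,0]},{"offset":[-0.006,0.1945,-0.08],"twist":[0,0,0]},{"offset":[-0.006,0.1945,-0.07],"twist":[0,0,0]},{"offset":[-0.006,0.1945,-0.045],"twist":[0,0,0]},{"offset":[-0.006,0.1945,-0.02],"twist":[0,0,0]},{"offset":[-0.006,0.1945,0],"twist":[0,0,0]},{"offset":[-0.006,0.1945,0.01],"twist":[0,0,0]},{"offset":[-0.006,0.1945,0.01],"twist":[0,0,0]}]' 0.85 50 && python3 -m crank '[{"offset":[0,0,0],"twist":[0,0,0]},{"offset":[0,0,0],"twist":[0,0,0]},{"offset":[0,0,0],"twist":[0,0,0]},{"offset":[0,0,0],"twist":[0,0,0]},{"offset":[0,0,0],"twist":[0,0,0]},{"offset":[0,0,-0.012],"twist":[0,0,0]},{"offset":[0,0,-0.04],"twist":[0,0,0]},{"offset":[0,0,-0.08],"twist":[0,0,0]},{"offset":[0,0,-0.12],"twist":[0,0,0]},{"offset":[0,0,-0.14],"twist":[0,0,0]},{"offset":[0,0,-0.14],"twist":[0,0,0]}]' 0 50; python3 - <<'E'
from h import *
np.set_printoptions(precision=4,suppress=True)
L=np.array([0.6067,0.2146,.03]);d=np.array([.1307,-.9914,0])
P=L+d*.1524
F=[]
for i in range(3): get_image("side"); F.append(get_obs()["contact_force"])
o=get_obs();print(o["t"],np.mean(F,0),P)
for z in(.17,.078): goto((P[0],P[1],z),d)
E
```

```text
t: 15.45
tool_pos: [0.444, -0.3735, 0.0301]
tool_rot: [-0.0, -3.14, -0.003]
contact_force: [-4.3, 4.3, 8.4]
opening: 0.0585
grip_force: 39.3
t: 17.7
tool_pos: [0.4496, -0.1797, 0.0182]
tool_rot: [-0.002, -3.14, -0.002]
contact_force: [-0.4, 0.7, 0.9]
opening: 0.073
grip_force: 0.0
t: 19.08
tool_pos: [0.4508, -0.1796, 0.1606]
tool_rot: [0.0, 3.139, -0.002]
contact_force: [-0.0, 0.7, -3.5]
opening: 0.0536
grip_force: 52.7
19.225 [-0.4253  0.1029 -3.8387] [0.6266 0.0635 0.03  ]
offset [-0.1773  0.2423 -0.0129] twist [ 0.12 -0.18 -7.53]
offset [-0.1776  0.2422  0.0791] twist [ 0.12 -0.18 -7.53]
```

Now I carry it to 20 mm above the fence and look.

```bash
python3 -m crank '[{"offset":[-0.02,0.02,-0.01],"twist":[0,0,-2]},{"offset":[-0.05,0.06,-0.015],"twist":[0,0,-5]},{"offset":[-0.08,0.10,-0.015],"twist":[0,0,-7.5]},{"offset":[-0.11,0.14,-0.015],"twist":[0,0,-7.5]},{"offset":[-0.14,0.18,-0.015],"twist":[0,0,-7.5]},{"offset":[-0.16,0.215,-0.015],"twist":[0,0,-7.5]},{"offset":[-0.172,0.235,-0.015],"twist":[0,0,-7.5]},{"offset":[-0.1773,0.2423,-0.01],"twist":[0,0,-7.5]},{"offset":[-0.1773,0.2423,0.01],"twist":[0,0,-7.5]},{"offset":[-0.1773,0.2423,0.035],"twist":[0,0,-7.5]},{"offset":[-0.1773,0.2423,0.055],"twist":[0,0,-7.5]},{"offset":[-0.1773,0.2423,0.06],"twist":[0,0,-7.5]},{"offset":[-0.1773,0.2423,0.06],"twist":[0,0,-7.5]},{"offset":[-0.1773,0.2423,0.06],"twist":[0,0,-7.5]}]'
python3 - <<'E'
from h import *
np.set_printoptions(precision=4,suppress=True)
P=np.array([.6266,.0635]);d=np.array([.1307,-.9914]);n=np.array([.9914,.1307])
o=get_obs();print(o["tool_pos"],R.from_rotvec(o["tool_rot"]).as_matrix()[:2,1])
z=o["tool_pos"][2]-.0152;print("base z",z)
a=[]
for nm,w in(("side",(225,150)),("top",(200,140))):
    im=get_image(nm)
    S=6;im=cv2.resize(im[w[1]:w[1]+65,w[0]:w[0]+65],None,fx=S,fy=S,interpolation=cv2.INTER_CUBIC)[:,:,::-1].copy()
    def sq(h,zz,col,c):
        q=[px(nm,[*(c+d*i*h+n*j*h),zz]) for i,j in((1,1),(1,-1),(-1,-1),(-1,1))]
        cv2.polylines(im,[np.int32([((p-np.array(w)+.5)*S)*8 for p in q])],True,col,1,8,3)
    sq(.036,.071,(0,0,255),P); sq(.027,z,(0,255,0),o["tool_pos"][:2]); sq(.027,z+.056,(0,255,0),o["tool_pos"][:2])
    a.append(im)
cv2.imwrite("pics/c3.png",np.hstack(a))
E
```

```text
t: 20.98
tool_pos: [0.6287, 0.0626, 0.1007]
tool_rot: [-0.204, 3.133, -0.0]
contact_force: [-0.3, -0.8, -2.1]
opening: 0.0538
grip_force: 52.7
[0.6287 0.0626 0.1007] [-0.1299  0.9915]
base z 0.08548763342453258
```

View pics/c3.png

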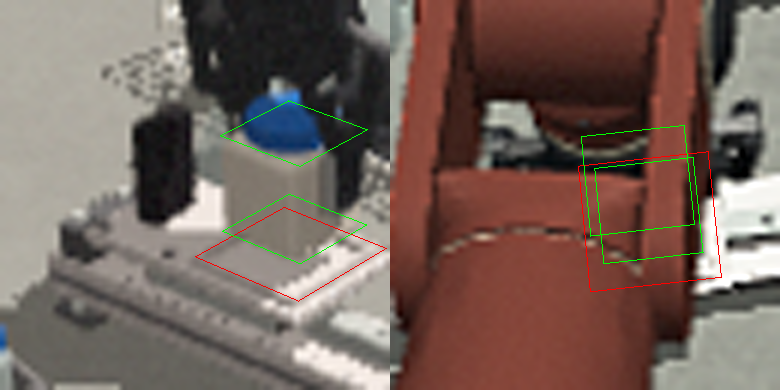

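Left edge and near corner of the jar agree with the model to about 1 px, but the right part is dark against the deck. I take one brighter, larger crop before lowering.

```bash
python3 - <<'E'
from h import *
w=(240,158);im=get_image("side")
c=im[w[1]:w[1]+50,w[0]:w[0]+60].astype(float);c=255*(c/255)**.6
im=cv2.resize(c.astype(np.uint8),None,fx=12,fy=12,interpolation=cv2.INTER_CUBIC)[:,:,::-1].copy()
p=get_obs()["tool_pos"];P=np.array([.6266,.0635]);d=np.array([.1307,-.9914]);n=np.array([.9914,.1307])
for cc,h,z in((P,.036,.071),(P,.032,.071),(p[:2],.027,p[2]-.0152)):
    q=[px("side",[*(cc+d*i*h+n*j*h),z]) for i,j in((1,1),(1,-1),(-1,-1),(-1,1))]
    cv2.polylines(im,[np.int32([((x-np.array(w)+.5)*12)*8 for x in q])],True,(0,0,255) if h>.03 else (0,255,0),1,8,3)
cv2.imwrite("pics/c4.png",im);print(p)
goto((P-n*.001).tolist()+[.085],d)
E
```

```text
[0.62855188 0.06276941 0.10052461]
offset [0.0029 0.001  0.0155] twist [-0.02  0.11 -0.03]
```

View pics/c4.png

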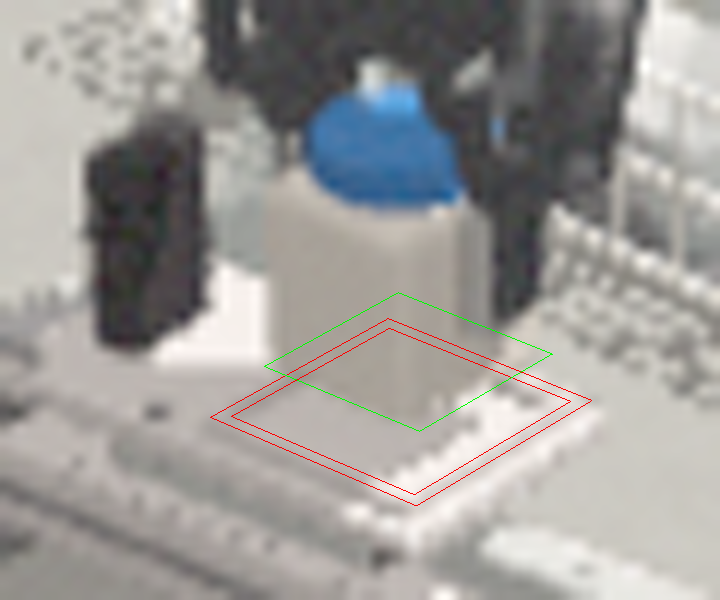

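The jar's bottom corners at (268,362) and (420,418) match the model to about 1 px, showing it slightly far. I shift it 3 mm toward the robot and lower it, reading the force at fence-top depth and at the deck.

```bash
python3 -m crank '[{"offset":[0.003,0.001,0],"twist":[0,0,0]},{"offset":[0.003,0.001,0.006],"twist":[0,0,0]},{"offset":[0.003,0.001,0.01],"twist":[0,0,0]},{"offset":[0.003,0.001,0.013],"twist":[0,0,0]},{"offset":[0.003,0.001,0.016],"twist":[0,0,0]},{"offset":[0.003,0.001,0.016],"twist":[0,0,0]}]' && python3 -m crank '[{"offset":[0,0,0.002],"twist":[0,0,0]},{"offset":[0,0,0.004],"twist":[0,0,0]},{"offset":[0,0,0.005],"twist":[0,0,0]},{"offset":[0,0,0.005],"twist":[0,0,0]},{"offset":[0,0,0.005],"twist":[0,0,0]}]'
```

```text
t: 21.88
tool_pos: [0.6245, 0.0633, 0.0829]
tool_rot: [0.205, -3.134, -0.0]
contact_force: [-0.1, -0.0, -3.3]
opening: 0.0538
grip_force: 52.7
t: 22.5
tool_pos: [0.6251, 0.0634, 0.0824]
tool_rot: [0.205, -3.135, 0.0]
contact_force: [-10.6, 0.1, 15.2]
opening: 0.054
grip_force: 54.2
```

Contact is at base height of about 67 mm by measurement, which is below the fence top at 71. To make sure the jar is inside and not perched on a strip, I ease off and feel for the fence across the travel.

```bash
python3 -m crank '[{"offset":[0,0,-0.002],"twist":[0,0,0]},{"offset":[0,0,-0.005],"twist":[0,0,0]},{"offset":[0,0,-0.005],"twist":[0,0,0]}]' && python3 -m crank '[{"offset":[0.002,0,0],"twist":[0,0,0]},{"offset":[0.004,0,0],"twist":[0,0,0]},{"offset":[0.004,0,0],"twist":[0,0,0]}]' && python3 -m crank '[{"offset":[0.002,0,0],"twist":[0,0,0]},{"offset":[0.004,0,0],"twist":[0,0,0]},{"offset":[0.004,0,0],"twist":[0,0,0]}]' && python3 -m crank '[{"offset":[-0.003,0,0],"twist":[0,0,0]},{"offset":[-0.007,0,0],"twist":[0,0,0]},{"offset":[-0.010,0,0],"twist":[0,0,0]},{"offset":[-0.012,0,0],"twist":[0,0,0]},{"offset":[-0.012,0,0],"twist":[0,0,0]}]' && python3 -m crank '[{"offset":[-0.002,0,0],"twist":[0,0,0]},{"offset":[-0.004,0,0],"twist":[0,0,0]},{"offset":[-0.004,0,0],"twist":[0,0,0]}]'
```

```text
t: 22.88
tool_pos: [0.6247, 0.0633, 0.0829]
tool_rot: [-0.205, 3.135, -0.0]
contact_force: [-0.1, -0.0, -3.5]
opening: 0.0541
grip_force: 52.8
t: 23.25
tool_pos: [0.6226, 0.0628, 0.084]
tool_rot: [-0.205, 3.129, -0.0]
contact_force: [5.9, 0.3, -5.2]
opening: 0.0539
grip_force: 52.4
t: 23.62
tool_pos: [0.6211, 0.0623, 0.0855]
tool_rot: [-0.205, 3.123, -0.001]
contact_force: [9.7, 0.5, -4.9]
opening: 0.0531
grip_force: 53.1
t: 24.25
tool_pos: [0.6287, 0.0639, 0.0831]
tool_rot: [0.205, -3.135, -0.0]
contact_force: [-1.0, -0.2, -2.5]
opening: 0.0536
grip_force: 54.5
t: 24.62
tool_pos: [0.6302, 0.0641, 0.0827]
tool_rot: [0.205, -3.128, 0.001]
contact_force: [-8.1, -1.4, 2.9]
opening: 0.0537
grip_force: 54.2
```

The fence is felt on both sides, near x = 0.6235 and 0.629, so the jar is inside it. I centre, set down, release and rise.

```bash
python3 -m crank '[{"offset":[0.0035,0,0],"twist":[0,0,0]},{"offset":[0.0065,0,0.001],"twist":[0,0,0]},{"offset":[0.0065,0,0.003],"twist":[0,0,0]},{"offset":[0.0065,0,0.004],"twist":[0,0,0]},{"offset":[0.0065,0,0.004],"twist":[0,0,0]}]' && python3 -m crank '[{"offset":[0,0,-0.001],"twist":[0,0,0]},{"offset":[0,0,-0.002],"twist":[0,0,0]},{"offset":[0,0,-0.002],"twist":[0,0,0]},{"offset":[0,0,-0.002],"twist":[0,0,0]},{"offset":[0,0,-0.002],"twist":[0,0,0]}]' 0.9 40 && python3 -m crank '[{"offset":[0,0,-0.02],"twist":[0,0,0]},{"offset":[0,0,-0.055],"twist":[0,0,0]},{"offset":[0,0,-0.09],"twist":[0,0,0]},{"offset":[0.04,0,-0.12],"twist":[0,0,0]},{"offset":[0.09,0,-0.12],"twist":[0,0,0]},{"offset":[0.14,0,-0.12],"twist":[0,0,0]},{"offset":[0.16,0,-0.12],"twist":[0,0,0]},{"offset":[0.16,0,-0.12],"twist":[0,0,0]}]'
python3 - <<'E'
from h import *
np.set_printoptions(precision=4,suppress=True)
P=np.array([.6266,.0635]);d=np.array([.1307,-.9914]);n=np.array([.9914,.1307])
a=[]
for nm,w,W,H in(("side",(225,150),60,65),("top",(195,145),70,65)):
    im=get_image(nm)
    for c,k in blobs(nm,im,(100,120,60),(125,255,255)):
        q=at(nm,c,.134)
        if abs(q[0]-.63)<.05 and abs(q[1]-.06)<.1: print(nm,c,k,q)
    S=6;im=cv2.resize(im[w[1]:w[1]+H,w[0]:w[0]+W],None,fx=S,fy=S,interpolation=cv2.INTER_CUBIC)[:,:,::-1].copy()
    for c,h,h2,z in((P,.036,.036,.071),(P,.027,.027,.121),(P-d*.085,.008,.018,.126)):
        q=[px(nm,[*(c+d*i*h+n*j*h2),z]) for i,j in((1,1),(1,-1),(-1,-1),(-1,1))]
        cv2.polylines(im,[np.int32([((p-np.array(w)+.5)*S)*8 for p in q])],True,(0,0,255),1,8,3)
    a.append(im)
cv2.imwrite("pics/c5.png",np.hstack(a))
G=P-d*.085;print("grip",G)
for z in(.2,.088): goto((*G,z),d)
E
```

```text
t: 25.25
tool_pos: [0.6277, 0.0637, 0.0828]
tool_rot: [-0.204, 3.132, 0.0]
contact_force: [-3.9, 0.8, 10.6]
opening: 0.0534
grip_force: 55.8
t: 25.88
tool_pos: [0.6261, 0.0635, 0.0811]
tool_rot: [0.205, -3.135, -0.0]
contact_force: [0.2, 0.0, -0.2]
opening: 0.0768
grip_force: 0.0
t: 26.88
tool_pos: [0.4673, 0.0427, 0.203]
tool_rot: [-0.204, 3.132, -0.001]
contact_force: [0.6, -0.1, -0.1]
opening: 0.077
grip_force: 0.0
side [272.873 175.127] 126 [0.621  0.0567 0.134 ]
top [240.8757 170.6213] 169 [0.6273 0.0628 0.134 ]
grip [0.6155 0.1478]
offset [-0.1595  0.085   0.0031] twist [-0.03  0.15 -0.04]
offset [-0.1592  0.0851  0.1151] twist [-0.03  0.15 -0.04]
```

View pics/c5.png

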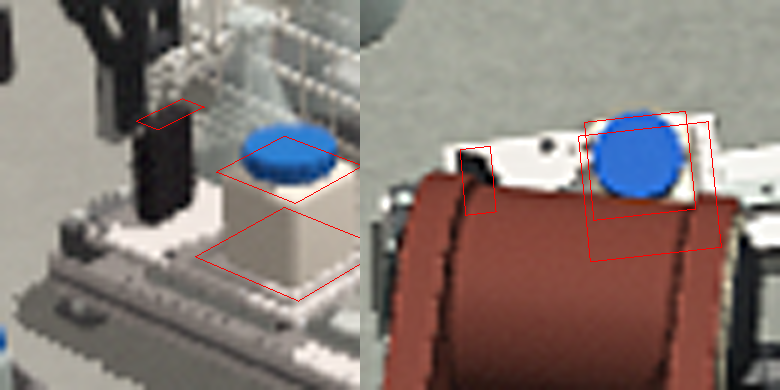

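The jar stands upright inside the fence: its near base corner at (290,288) is within the red outline, and the top view puts the lid at (0.627,0.063). Now I move to the grip with a half opening and take hold.

```bash
python3 -m crank '[{"offset":[-0.04,0.03,0],"twist":[0,0,0]},{"offset":[-0.085,0.06,0],"twist":[0,0,0]},{"offset":[-0.13,0.08,0],"twist":[0,0,0]},{"offset":[-0.155,0.085,0],"twist":[0,0,0]},{"offset":[-0.1595,0.085,0.01],"twist":[0,0,0]},{"offset":[-0.1595,0.085,0.04],"twist":[0,0,0]},{"offset":[-0.1595,0.085,0.075],"twist":[0,0,0]},{"offset":[-0.1595,0.085,0.1],"twist":[0,0,0]},{"offset":[-0.1595,0.085,0.113],"twist":[0,0,0]},{"offset":[-0.1595,0.085,0.113],"twist":[0,0,0]}]' 0.5 40 && python3 -m crank '[{"offset":[0,0,0],"twist":[0,0,0]},{"offset":[0,0,0],"twist":[0,0,0]},{"offset":[0,0,0],"twist":[0,0,0]},{"offset":[0,0,0],"twist":[0,0,0]},{"offset":[0,0,0],"twist":[0,0,0]}]' 0 40
```

```text
t: 28.22
tool_pos: [0.6138, 0.1474, 0.0871]
tool_rot: [0.204, -3.133, 0.0]
contact_force: [-0.5, 0.9, 0.9]
opening: 0.0428
grip_force: 0.0
t: 28.85
tool_pos: [0.6157, 0.1479, 0.0902]
tool_rot: [-0.206, 3.132, -0.0]
contact_force: [-0.4, 0.2, 6.7]
opening: 0.0156
grip_force: 40.4
```

Gripped, opening 15.6 mm on the 16 mm plate. Now the run to the right at 40 mm/s, one row at a time, to feel the drag.

```bash
cat > f.awk <<'E'
/^t:/{t=$2} /tool_pos/{p=$2" "$3" "$4} /contact/{print t,p,$2,$3,$4}
E
for i in $(seq 27); do python3 -m crank '[{"offset":[0,-0.005,0],"twist":[0,0,0]}]'; done | tr -d '[],' | awk -f f.awk
```

```text
28.98 0.6164 0.1435 0.0902 -0.3 1.0 4.6
29.1 0.6172 0.1383 0.0902 -0.6 3.4 6.0
29.22 0.6179 0.1333 0.0902 -0.1 1.3 5.3
29.35 0.6186 0.1292 0.0902 -0.1 6.5 4.3
29.48 0.6193 0.1246 0.0902 1.8 7.1 5.4
29.6 0.62 0.1196 0.0902 1.8 6.7 3.3
29.72 0.6208 0.1147 0.0902 2.1 5.6 4.6
29.85 0.6216 0.1092 0.0902 3.1 2.6 2.9
29.98 0.6225 0.1033 0.0902 5.5 1.7 5.8
30.1 0.6233 0.098 0.0902 4.3 2.5 4.7
30.22 0.624 0.093 0.0902 5.3 2.7 3.6
30.35 0.6248 0.088 0.0902 5.6 1.9 5.1
30.48 0.6255 0.0831 0.0902 5.7 2.0 5.0
30.6 0.6263 0.0781 0.0902 7.9 2.0 4.2
30.72 0.627 0.0731 0.0902 7.2 2.5 3.4
30.85 0.6278 0.0682 0.0902 7.5 1.7 2.8
30.98 0.6285 0.0632 0.0901 8.2 3.4 4.0
31.1 0.6293 0.0583 0.0902 8.4 2.9 2.7
31.22 0.63 0.0533 0.0902 9.3 2.8 2.3
31.35 0.6308 0.0484 0.0902 10.4 2.4 2.5
31.48 0.6315 0.0434 0.0902 9.7 2.5 1.5
31.6 0.6323 0.0385 0.0902 10.5 2.5 2.6
31.72 0.633 0.0336 0.0902 10.5 3.1 2.0
31.85 0.6337 0.0286 0.0902 12.0 3.3 2.2
31.98 0.6345 0.0237 0.0902 11.5 2.7 0.6
32.1 0.6353 0.0188 0.0902 12.7 2.5 0.7
32.22 0.636 0.0138 0.0902 11.4 2.3 0.5
```

The tight spot is felt at about y 0.131 to 0.112. The side force shows the rail is about 1° more yawed than assumed, so I ease that and creep to the right stop.

```bash
(for i in 1 2 3 4; do python3 -m crank '[{"offset":[-0.0006,-0.004,0],"twist":[0,0,-0.15]}]'; done; for i in 1 2 3 4; do python3 -m crank '[{"offset":[-0.0002,-0.002,0],"twist":[0,0,0]}]'; done) | tr -d '[],' | awk -f f.awk
```

```text
32.35 0.6366 0.0098 0.0902 9.1 2.2 2.6
32.48 0.6372 0.0059 0.0902 6.9 2.1 3.9
32.6 0.6378 0.002 0.0901 4.4 1.8 5.4
32.72 0.6384 -0.002 0.0902 2.1 2.0 7.9
32.85 0.6387 -0.0041 0.0901 1.5 1.5 6.9
32.98 0.639 -0.006 0.0902 0.8 1.9 8.4
33.1 0.6393 -0.0079 0.0901 0.1 1.0 8.1
33.22 0.6393 -0.0084 0.0902 -1.8 9.8 11.1
```

```bash
(for i in 1 2 3; do python3 -m crank '[{"offset":[0,-0.001,0],"twist":[0,0,0]}]'; done) | tr -d '[],' | awk -f f.awk
```

```text
33.35 0.6393 -0.0084 0.0902 -1.5 11.9 11.5
33.48 0.6393 -0.0085 0.0902 -1.8 14.3 11.1
33.6 0.6393 -0.0084 0.0902 -2.2 17.6 11.5
```

Right stop confirmed at (0.6393, -0.0084). Now the run left, with finer steps over the suspected spot.

```bash
(for i in $(seq 19); do python3 -m crank '[{"offset":[0.00005,0.005,0],"twist":[0,0,0]}]'; done;for i in $(seq 36); do python3 -m crank '[{"offset":[0.00002,0.002,0],"twist":[0,0,0]}]'; done) | tr -d '[],' | awk -f f.awk
```

```text
33.72 0.6392 -0.0076 0.0901 0.4 -1.9 8.0
33.85 0.6386 -0.0033 0.0901 -0.3 -0.7 7.5
33.98 0.6378 0.0015 0.0901 0.9 -0.7 8.3
34.1 0.6371 0.0064 0.0901 0.3 -1.3 8.1
34.22 0.6364 0.0113 0.0901 -0.2 -0.8 7.1
34.35 0.6356 0.0163 0.0902 -0.9 -1.4 7.6
34.48 0.6349 0.0212 0.0901 0.3 -1.5 7.7
34.6 0.6341 0.0262 0.0901 -0.1 -1.4 8.2
34.72 0.6333 0.0311 0.0901 0.4 -0.6 8.2
34.85 0.6326 0.0361 0.0901 0.3 -1.5 8.4
34.98 0.6319 0.041 0.0901 0.4 -1.3 7.8
35.1 0.6311 0.046 0.0902 0.7 -1.2 8.5
35.22 0.6304 0.0509 0.0901 0.9 -0.7 8.0
35.35 0.6296 0.0559 0.0901 -0.7 -0.4 7.5
35.48 0.6289 0.0608 0.0901 0.3 -1.7 7.7
35.6 0.6281 0.0658 0.0901 -0.2 -0.8 8.3
35.72 0.6274 0.0707 0.0901 -0.6 -1.5 8.7
35.85 0.6267 0.0757 0.0902 -0.1 -0.7 8.7
35.98 0.6259 0.0806 0.0902 -0.9 -1.5 8.8
36.1 0.6255 0.0828 0.0901 -0.2 -1.9 8.8
36.22 0.6253 0.0846 0.0901 0.2 -1.6 8.1
36.35 0.625 0.0865 0.0901 -0.6 -1.8 8.1
36.48 0.6247 0.0885 0.0901 0.0 -1.0 8.4
36.6 0.6244 0.0905 0.0901 -0.0 -1.2 8.3
36.72 0.6241 0.0925 0.0901 -0.1 -1.1 8.3
36.85 0.6238 0.0944 0.0901 -0.8 -0.8 8.5
36.98 0.6235 0.0964 0.0901 -0.3 -1.4 8.3
37.1 0.6232 
[... 410 characters left out ...]
902 -0.2 -5.9 7.4
38.48 0.6201 0.1188 0.0901 0.3 -5.2 8.7
38.6 0.6198 0.1208 0.0901 0.0 -6.6 8.1
38.72 0.6195 0.1228 0.0901 0.6 -5.9 8.7
38.85 0.6192 0.1247 0.0901 -0.7 -6.3 8.0
38.98 0.6189 0.1268 0.0901 0.2 -5.3 8.6
39.1 0.6186 0.1287 0.0901 -0.2 -5.4 8.5
39.22 0.6183 0.1309 0.0901 -0.3 -4.7 8.4
39.35 0.6179 0.1332 0.0901 -1.4 -3.8 8.0
39.48 0.6176 0.1355 0.0901 0.4 -2.4 7.5
39.6 0.6173 0.1377 0.0901 0.3 -0.3 7.4
39.72 0.6169 0.1399 0.0901 0.2 -1.4 7.5
39.85 0.6166 0.1419 0.0901 -0.3 -1.0 8.3
39.98 0.6163 0.1439 0.0901 0.3 -2.2 7.9
40.1 0.616 0.1459 0.0901 0.3 -1.3 8.0
40.22 0.6157 0.1479 0.0901 -0.4 -1.4 9.0
40.35 0.6154 0.1499 0.0901 -0.3 -1.6 7.3
40.48 0.6151 0.1518 0.0901 -0.2 -0.7 8.3
```

The spot is clear in both directions, at about y 0.106 to 0.133 going left, with its middle near y = 0.120. On to the left stop, expected near y = 0.189.

```bash
(for i in $(seq 5); do python3 -m crank '[{"offset":[0.00005,0.005,0],"twist":[0,0,0]}]'; done;for i in $(seq 7); do python3 -m crank '[{"offset":[0.00002,0.002,0],"twist":[0,0,0]}]'; done) | tr -d '[],' | awk -f f.awk
```

```text
40.6 0.6144 0.1567 0.0901 -0.5 -1.9 8.1
40.72 0.6136 0.1618 0.0901 -0.0 -1.4 8.0
40.85 0.6128 0.1668 0.0901 -0.2 -1.0 9.0
40.98 0.6121 0.1717 0.0901 -0.8 -1.5 8.1
41.1 0.6114 0.1767 0.0901 0.8 -1.0 8.4
41.22 0.611 0.1788 0.0901 -0.3 -1.1 8.8
41.35 0.6107 0.1806 0.0901 -0.8 -1.4 9.1
41.48 0.6105 0.1826 0.0901 -0.1 -1.3 8.4
41.6 0.6102 0.1846 0.0902 -0.4 -2.1 8.4
41.72 0.6099 0.1865 0.0902 0.1 -1.3 8.9
41.85 0.6096 0.1885 0.0901 0.0 -1.6 8.3
41.98 0.6094 0.1894 0.0901 0.8 -9.4 8.8
```

Left stop at y = 0.1894, a travel of 200 mm, as it should be. Confirm it, then back right, slowly into the spot.

```bash
(for i in 1 2; do python3 -m crank '[{"offset":[0,0.001,0],"twist":[0,0,0]}]'; done; for i in $(seq 10); do python3 -m crank '[{"offset":[-0.00005,-0.005,0],"twist":[0,0,0]}]'; done;for i in $(seq 11); do python3 -m crank '[{"offset":[-0.00002,-0.002,0],"twist":[0,0,0]}]'; done) | tr -d '[],' | awk -f f.awk
```

```text
42.1 0.6095 0.1894 0.0901 -0.5 -9.9 9.3
42.22 0.6094 0.1894 0.0901 0.1 -14.4 9.7
42.35 0.6097 0.1877 0.0902 0.4 1.9 7.7
42.48 0.6104 0.183 0.0901 -0.4 1.9 8.8
42.6 0.6111 0.1781 0.0901 0.1 1.5 7.5
42.72 0.6119 0.1731 0.0901 -0.4 1.7 8.1
42.85 0.6126 0.1682 0.0901 -1.4 2.1 7.8
42.98 0.6134 0.1633 0.0901 -0.7 1.4 8.0
43.1 0.6141 0.1583 0.0901 -0.5 0.9 8.4
43.22 0.6149 0.1534 0.0901 -0.0 1.0 8.9
43.35 0.6156 0.1484 0.0901 0.3 1.2 8.3
43.48 0.6164 0.1435 0.0902 -0.7 2.1 7.9
43.6 0.6167 0.1413 0.0902 -0.1 2.1 8.3
43.72 0.617 0.1395 0.0901 0.8 1.5 7.7
43.85 0.6172 0.1379 0.0901 -1.0 3.6 8.8
43.98 0.6175 0.1364 0.0902 -0.4 4.6 8.2
44.1 0.6177 0.1348 0.0902 -0.8 6.2 7.7
44.22 0.6179 0.1331 0.0902 -1.3 6.2 8.5
44.35 0.6182 0.1312 0.0901 -0.5 6.6 7.9
44.48 0.6185 0.1292 0.0902 -1.6 5.5 8.0
44.6 0.6188 0.1271 0.0902 -0.1 6.7 8.1
44.72 0.6191 0.1251 0.0902 -0.7 5.2 8.1
44.85 0.6195 0.1231 0.0902 -0.3 6.3 8.4
```

Drag entry felt from the left is at about y = 0.1375 and from the right at about 0.1062. The middle is therefore near y = 0.1215. I finish the last bit, settle, and let go.

```bash
(python3 -m crank '[{"offset":[0,-0.001,0],"twist":[0,0,0]},{"offset":[0,-0.001,0],"twist":[0,0,0]},{"offset":[0,-0.001,0],"twist":[0,0,0]}]') | tr -d '[],' | awk -f f.awk
```

```text
45.22 0.6197 0.1215 0.0902 -0.1 4.2 8.7
```

```bash
python3 -m crank '[{"offset":[0,0.0008,0],"twist":[0,0,0]},{"offset":[0,0.0008,0],"twist":[0,0,0]},{"offset":[0,0.0008,0],"twist":[0,0,0]},{"offset":[0,0.0008,0],"twist":[0,0,0]}]' 0.5 40 && python3 -m crank '[{"offset":[0,0,-0.015],"twist":[0,0,0]},{"offset":[0,0,-0.045],"twist":[0,0,0]},{"offset":[0,0,-0.09],"twist":[0,0,0]},{"offset":[0,0,-0.13],"twist":[0,0,0]},{"offset":[0.05,0,-0.14],"twist":[0,0,0]},{"offset":[0.11,0.03,-0.14],"twist":[0,0,0]},{"offset":[0.17,0.08,-0.14],"twist":[0,0,0]},{"offset":[0.2,0.14,-0.14],"twist":[0,0,0]},{"offset":[0.22,0.2,-0.14],"twist":[0,0,0]},{"offset":[0.22,0.25,-0.14],"twist":[0,0,0]},{"offset":[0.22,0.25,-0.14],"twist":[0,0,0]},{"offset":[0.22,0.25,-0.14],"twist":[0,0,0]}]'
python3 - <<'E'
from h import *
np.set_printoptions(precision=4,suppress=True)
d=np.array([.1495,-.9888]);n=np.array([.9888,.1495]);G=np.array([.6197,.1215]);P=G+d*.085
a=[]
for nm,w,W,H in(("side",(225,140),180,190),("top",(190,140),220,125)):
    im=get_image(nm)
    for c,k in blobs(nm,im,(100,120,60),(125,255,255)):
        q=at(nm,c,.134 if at(nm,c,.134)[0]>.55 else .071)
        if k>100: print(nm,c,k,q)
    S=3;im=cv2.resize(im[w[1]:w[1]+H,w[0]:w[0]+W],None,fx=S,fy=S,interpolation=cv2.INTER_CUBIC)[:,:,::-1].copy()
    for c,h,h2,z in((P,.036,.036,.071),(G,.008,.018,.126)):
        q=[px(nm,[*(c+d*i*h+n*j*h2),z]) for i,j in((1,1),(1,-1),(-1,-1),(-1,1))]
        cv2.polylines(im,[np.int32([((p-np.array(w)+.5)*S)*8 for p in q])],True,(0,0,255),1,8,3)
    a.append(im)
a[0]=cv2.resize(a[0],(360,380));a[1]=cv2.resize(a[1],(440,250));a[1]=np.pad(a[1],((0,130),(0,0),(0,0)))
cv2.imwrite("pics/end.png",np.hstack(a));print("P",P,get_obs()["t"],get_obs()["contact_force"])
E
```

```text
t: 45.72
tool_pos: [0.6183, 0.1216, 0.0877]
tool_rot: [0.221, -3.133, 0.0]
contact_force: [0.7, 0.8, -0.0]
opening: 0.0431
grip_force: 0.0
t: 47.22
tool_pos: [0.3657, 0.3388, 0.2291]
tool_rot: [-0.223, 3.133, -0.0]
contact_force: [-0.7, -1.3, -0.1]
opening: 0.0425
grip_force: 0.0
side [280.3684 177.8195] 133 [0.6258 0.0278 0.134 ]
side [216.9533 202.4112] 107 [0.4562 0.1287 0.071 ]
side [207.9292 205.4248] 113 [0.4261 0.1325 0.071 ]
side [198.8291 208.735 ] 117 [0.3957 0.1349 0.071 ]
side [189.3083 211.875 ] 120 [0.3658 0.1389 0.071 ]
side [386.7751 229.7633] 169 [ 0.6304 -0.35    0.134 ]
side [310.3542 270.4502] 271 [ 0.4393 -0.2788  0.071 ]
side [342.228  292.0729] 329 [ 0.439  -0.3756  0.071 ]
top [281.6325 105.1453] 117 [ 0.8497 -0.0616  0.134 ]
top [250.1609 169.592 ] 174 [0.6311 0.0338 0.134 ]
top [345.9591 233.345 ] 171 [ 0.4424 -0.275   0.071 ]
top [376.25   233.8523] 176 [ 0.4423 -0.3723  0.071 ]
P [0.6324 0.0375] 47.325 [ 0.985   0.0907 -0.4398]
```

View pics/end.png

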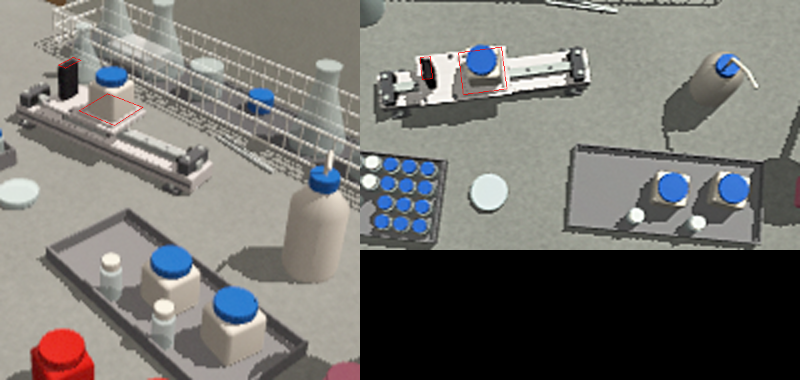

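The final picture shows the loaded jar upright inside the fence at (480,62) in the top half, the two empty jars and both vials standing in the tray, and the gripper clear.

```bash
python3 -c "
from station import *
print(finish_job())"
```

```text
the job is handed in; nothing more can be done
None
```

I handed the job in at about 47 s, with no verdict returned: the loaded jar (the left one, about 3.6 N) stands inside the fence, and the two empty jars stand in the tray. The carriage was run to its right stop and then its left stop, and is parked hands-off about 69 mm from the left stop, my estimate of the tight spot's middle (good to about 2 mm).

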